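# Lay the ratcheted forearm rest flat

### The arm

A 6-joint arm with a two-finger parallel gripper is mounted at the origin on a cart in front of the work surface, level with it; the furniture and walls round the work are solid. World frame = base frame: x ahead of the robot, y to its left, z up, the work surface at z = 0. Lengths are in m, angles in rad, forces in N, time in s.
With the tool pointing down it reaches from about 0.3 to 0.875 m from the base axis. Payload 4.2 kg.
Tool frame: the origin (TCP) lies midway between the tips of the shut fingers; the grasp point (between the pads) lies 19 mm behind it; z points along the fingers, y is the direction in which the jaws open and shut (so a half turn about z gives the same grasp; the last joint's range is limited). The gripper opens to 85 mm and grips with 20 to 120 N. Pads are 22 mm wide; open, the fingers measure 114 mm over their backs; the gripper's body (76 mm by 85 mm) begins 54 mm behind the grasp point. The pads swing forward as they close: fully open they stand 13 mm farther back than shut.
Start: joints at [1.306, 0.32, 1.565, -0, 1.257, -0.02], TCP at [0.139, 0.558, 0.231] pointing down, gripper open.
Joint ranges: [-3.11, 3.11], [-0.84, 2.01], [0.21, 2.61], [-1.34, 4.49], [0.05, 2.63], [-2.56, 2.56]. Speed limits (rad/s): [2.57, 2.57, 3.14, 3.14, 3.14, 3.14].

### API

Orientations are given as a unit quaternion [x, y, z, w].
In Python, from plant import * gives the robot as it stands.
- The arm moves only by the shell command python3 -m inch 'ROWS' [OPENING]. ROWS is JSON, one flat list of numbers, 4 for each row, row after row: the shift along the world's x, y, z in mm, then the turn about the world's z in rad. In form: [x, y, z, twist, x, y, z, twist, ...]. A call has 1 to 10 rows; each row is the pose to reach, as a shift and turn from the pose commanded when the call began; what a row does not reach only later rows make up. A row lasts 1/10 s, in which the tool goes at most 50 mm and 8.59 degrees, less where a joint would pass 70% of its speed; a pose out of reach is approached as far as the arm can. A call with a gripper value outside its range is refused whole. OPENING is the finger opening in mm, from 0 to 85.4, set as the call begins (- or left out, the last holds). The fingers move at their own pace and stop on an object; the grip force is fixed at half the most. Time passes only in rows, so rows that repeat a pose let the fingers close. It gives the time, the measured TCP pose, the force and the opening at its end, in the units of the state.
- sense(): the state, without advancing time (a new reading comes with each control period).
- snapshot(name): name is "side" or "top"; returns a dict with "img" (420x560x3 uint8, red, green, blue), "fx", "fy", "cx", "cy" (pixels), "k1" (the pictures are not rectified: a ray, as slopes to the right and down, at radius r is drawn at 1 + k1 r^2 times it, then the intrinsics apply), "rvec" (rotation vector, rad) and "tvec" (3), from world to camera coordinates, as OpenCV has them. Camera axes: x right, y down, z forward; pixel columns grow to the right and rows downward; lengths in m; the calibration is good to about 2 mm. A picture is of the moment at which its call begins. There is no depth.
- hand_in(): hands the job in, once; it reports no verdict.
Trained networks look in a picture, given as the dict that the camera call returned (one of the last four; its "shot" number tells which), for a name from the list of things; names that differ only in an ending like _2 or _b are one class to them, and where a whole thing is asked for, a point or a joint stands for the part that bears it (a point fixed in the world has none). Each returns a list of dicts, best first, with "conf" (0 to 1); they miss things now and then, are a little off and sometimes report something else, mostly with a low value. They report only what shows in the picture. A call takes as long as a camera call.
- look_for(picture, target): "position" ([column, row] in pixels, amid what is visible of it).
- outline_of(picture, target): "mask" (420x560 bool, what is visible of it) and "position" ([column, row] in pixels, amid what is visible of it).
The state is a dict: "time_s": time; "joints": joint angles; "dq": joint speeds; "effort": joint torques, N m; "tcp_pos": TCP position; "ee_rot": TCP orientation; "wrist_force": force on the tool from outside, world axes, zero at the start; "moment": the same for the moment, N m; "opening": opening from 0.0 (shut) to 1.0 (fully open).
Only numpy, scipy, OpenCV 4.12 (cv2) and the standard library are available. Lean on these libraries where they do the work, as an engineer would, in place of code of your own. Each camera call takes 0.05 s, during which the arm holds its last target.

### The job

Lay the tilted forearm rest flat for the next patient, only pressing and pushing: nothing is to be lifted. First press down the tail end of the pawl's finger plate (the end away from the pad) so that the pawl snaps over and stays clear of the teeth, then push the pad down until it lies fully down on its stops, and last press down the other end of the finger plate so that the pawl snaps back in among the teeth and will catch when the rest is next raised. Leave the vial, the pill bottle, the kidney dish and the syringe where they are.

Things in the scene. Friction and masses are not known exactly. Their poses are not given: they have to be found in the camera images.
- armrest: tabletop forearm rest for taking blood: white base plate 330 x 140 mm, 14 mm high, stuck to the worktop by suction feet (does not move). Origin on the worktop under the middle of the hinge axis; x points along the base from the hinge to the free end of the pad, z up, y to the side that carries the ratchet and pawl. Base spans x -105 to 225, y -62 to 78 mm
- pad (a joint): tilt of the pad about its horizontal hinge (along the base's y, 42 mm above the worktop), rad: 0 = flat on its stops, about 0.42 to 0.64 at the start; range 0 to 0.68. Stiff friction hinge: the pad stays where it is left and needs about 4 to 7 N of push near its end. With the pawl in the teeth it will not go down by more than one tooth (0.21 rad between teeth)
- pad_end (a point): point on the flat vinyl top of the pad, on its centre line, 205 mm along the pad from the hinge axis, 28 mm above that axis when flat, and 32 mm from the pad's free end: the place to push. The dark grey-blue pad is 212 mm long, 100 mm wide, 24 mm thick, with low side bolsters that stop 20 mm short of this point. Axes: x along the pad away from the hinge, z out of its top. 70 mm above the worktop when flat, up to 190 mm when raised
- pad_hinge (a point): middle of the pad's hinge axis, 42 mm above the worktop; the pad's axes as for pad_end, y along the hinge axis
- pawl (a joint): angle of the steel pawl on its pivot, rad: 0 = hook fully down between the teeth (up to 0.1 while it rides on a tooth), 0.32 = free, hook lifted clear. An over-centre spring flips it at 0.16 and keeps it at either end; flipping takes about 4 to 10 N on the end of its finger plate, which travels 12 mm
- tail_end (a point): middle of the ribbed tail end of the pawl's finger plate, on its upper face: pressing here frees the pawl. The steel plate is 104 x 32 mm, 4 mm thick, lies along the base's x over the pawl's pivot (62 mm behind the hinge, 60 mm to the +y side, 99 mm above the worktop) about 120 mm above the worktop; this point is 37 mm from its middle, away from the pad. It stands about 126 mm high with the pawl in, 114 mm with the pawl free
- nose_end (a point): middle of the ribbed other end of the finger plate, nearest the toothed sector, upper face, 37 mm from the plate's middle: pressing here puts the pawl back in. About 114 mm high with the pawl in, 126 mm with the pawl free
- vial: small glass medicine vial with blue cap, 24 mm wide, 48 mm high, standing beside the rest; loose, origin under its centre; to be left alone
- pill_bottle: brown medicine bottle with green cap, 45 mm wide, 72 mm high, standing near the hinge end; loose, origin under its centre; to be left alone
- kidney_dish: stainless kidney dish 93 x 210 x 36 mm beside the pad; loose, origin under its centre; to be left alone
- syringe: syringe 25 x 167 x 23 mm lying near the pad's free end; loose, origin under its centre; to be left alone

How it is judged:
By the outcome, as a careful person would: the job done as asked, in the order asked, and still so for the second after the job is handed in, with the robot touching nothing.
It also fails if it takes over 51 s, if anything falls off the work surface, if the arm or the gripper's body presses on something with over 40 N, if the wrist force passes 120 N, or if a joint passes its speed limit or range.

## Working session

There is one attempt and no reset: what is moved stays moved. The work goes in short steps, Python scripts to look and compute and a shell command to move; the robot and the scene stay as the last step left them, time stands still between calls to the robot, and variables do not carry over. Pictures are saved under pics/ and viewed, and the job is handed in when it is done.

```bash
mkdir -p pics; ls
cat > h.py <<'E'
from plant import *
import numpy as np, cv2
def save(p,name): cv2.imwrite('pics/'+name,cv2.cvtColor(p['img'],cv2.COLOR_RGB2BGR))
E
python3 - <<'E'
from h import *
s=sense(); print({k:np.round(v,3) for k,v in s.items()})
for n in ('side','top'):
    p=snapshot(n); save(p,n+'0.png'); print(n,{k:np.round(v,4) for k,v in p.items() if k!='img'})
    for t in ('tail_end','nose_end','pad_end','pad_hinge','armrest','pawl','vial','pill_bottle','kidney_dish','syringe'):
        print(t,[(np.round(d['position'],1).tolist(),round(d['conf'],2)) for d in look_for(p,t)][:3])
E
```

```text
pics
{'time_s': np.float64(0.0), 'joints': array([ 1.306,  0.32 ,  1.566, -0.   ,  1.257, -0.02 ]), 'dq': array([ 0.   ,  0.   ,  0.   , -0.   ,  0.001, -0.001]), 'effort': array([-1.0000e-03, -4.1552e+01, -2.3417e+01,  0.0000e+00,  8.0000e-03,
        0.0000e+00]), 'tcp_pos': array([0.139, 0.557, 0.23 ]), 'ee_rot': array([ 0.122,  0.993, -0.001, -0.   ]), 'wrist_force': array([-0.664,  0.138, -0.12 ]), 'moment': array([-0.039, -0.028, -0.009]), 'opening': np.float64(1.001)}
side {'fx': np.float64(490.457), 'fy': np.float64(490.457), 'cx': np.float64(271.7763), 'cy': np.float64(209.4784), 'k1': np.float64(-0.0492), 'rvec': array([ 0.1556, -2.531 ,  1.6982]), 'tvec': array([0.5449, 0.107 , 0.8929]), 'shot': np.int64(1)}
tail_end [([321.8, 185.5], 0.94)]
nose_end [([323.2, 186.8], 0.59)]
pad_end [([273.2, 209.1], 0.59)]
pad_hinge [([272.6, 205.6], 0.55)]
armrest [([277.8, 244.2], 0.7)]
pawl [([323.2, 182.8], 0.91), ([279.2, 241.6], 0.22)]
vial [([337.2, 260.7], 0.89)]
pill_bottle [([251.7, 196.2], 0.69), ([272.9, 207.7], 0.43), ([322.2, 184.9], 0.41)]
kidney_dish [([204.1, 236.8], 0.67), ([272.7, 209.7], 0.41)]
syringe [([315.4, 288.5], 0.81)]
top {'fx': np.float64(419.0132), 'fy': np.float64(419.0132), 'cx': np.float64(275.5578), 'cy': np.float64(210.3466), 'k1': np.float64(-0.0882), 'rvec': array([ 2.1498, -2.1424,  0.1266]), 'tvec': array([0.0177, 0.5554, 0.9867]), 'shot': np.int64(2)}
tail_end [([333.5, 253.8], 0.73)]
nose_end [([333.3, 252.4], 0.97)]
pad_end [([267.6, 207.0], 0.79)]
pad_hinge [([267.5, 208.6], 0.71)]
armrest [([288.0, 217.6], 0.95)]
pawl [([330.8, 254.9], 0.91)]
vial [([269.8, 265.6], 0.52)]
pill_bottle [([350.2, 181.3], 0.79)]
kidney_dish [([286.7, 218.5], 0.74), ([291.0, 158.3], 0.55)]
syringe [([228.2, 250.4], 0.78)]
```

View pics/side0.png

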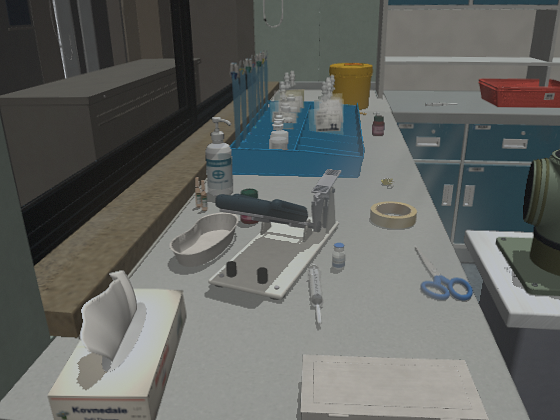

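View pics/top0.png

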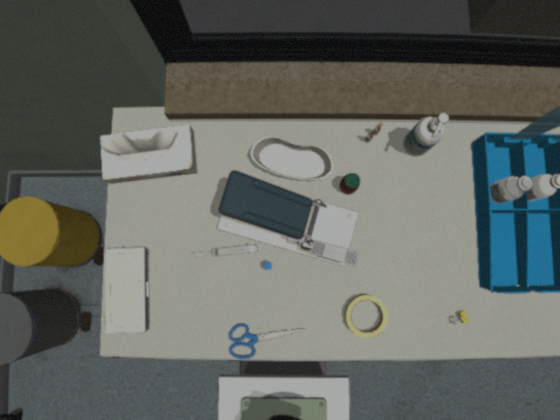

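Run:
```python
import cv2
for n,(x,y,w,h) in {'side0':(170,130,220,180),'top0':(200,130,200,170)}.items():
    i=cv2.imread(f'pics/{n}.png')[y:y+h,x:x+w]
    cv2.imwrite(f'pics/{n}z.png',cv2.resize(i,None,fx=3.3,fy=3.3,interpolation=cv2.INTER_CUBIC))
```

```text
(no output)
```

View pics/side0z.png

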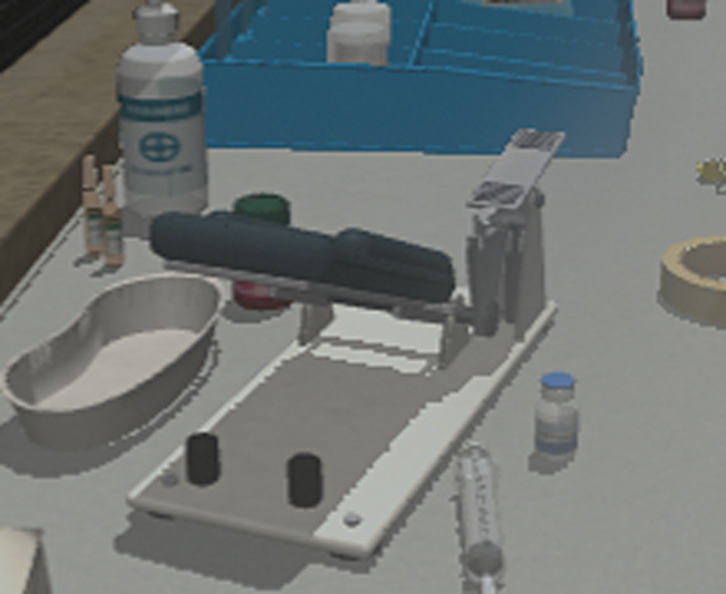

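View pics/top0z.png

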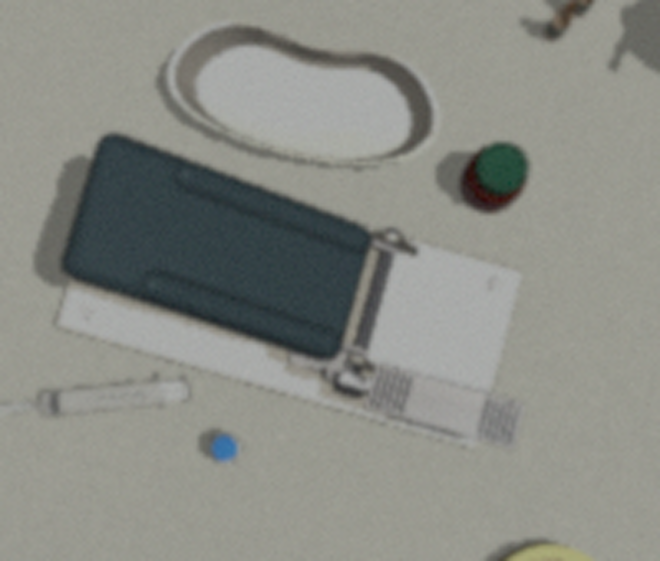

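```bash
cat >> h.py <<'E'
def proj(p,X):
    X=np.atleast_2d(np.asarray(X,float)); R,_=cv2.Rodrigues(np.array(p['rvec']))
    c=X@R.T+np.array(p['tvec']); s=c[:,:2]/c[:,2:]; r2=(s**2).sum(1,keepdims=True)
    s=s*(1+p['k1']*r2); return s*[p['fx'],p['fy']]+[p['cx'],p['cy']]
def base2w(b,X):
    c,s=np.cos(b[2]),np.sin(b[2]); X=np.atleast_2d(np.asarray(X,float))
    return np.c_[b[0]+c*X[:,0]-s*X[:,1], b[1]+s*X[:,0]+c*X[:,1], X[:,2]]
def padpt(th,x,y,z):
    return [x*np.cos(th)-z*np.sin(th), y, .042+x*np.sin(th)+z*np.cos(th)]
def atz(p,uv,z):
    from scipy.optimize import least_squares
    return least_squares(lambda q: (proj(p,[q[0],q[1],z])[0]-uv),[0,.6]).x
E
python3 - <<'E'
from h import *
from scipy.optimize import least_squares
T=snapshot('top'); S=snapshot('side')
import pickle; pickle.dump((T,S),open('cams.pkl','wb'))
zt=lambda x,y:(200+x/3.3,130+y/3.3); zs=lambda x,y:(170+x/3.3,130+y/3.3)
C={'fr+':(.225,.078,.014),'fr-':(.225,-.062,.014),'h-':(-.105,-.062,.014),'h+':(-.105,.078,.014)}
obs=[(T,zt(57,327),'fr+'),(T,zt(522,270),'h-'),(S,zs(128,498),'fr-'),(S,zs(370,548),'fr+'),(S,zs(555,303),'h+')]
f=lambda b:np.concatenate([proj(c,base2w(b,C[k]))[0]-uv for c,uv,k in obs])
for y0 in np.linspace(-3,3,7):
    r=least_squares(f,[0,.6,y0]); print(r.cost,r.x)
    if y0==-3 or r.cost<best.cost: best=r
b=best.x; print(f(b).reshape(-1,2).round(1))
# pad tilt: end corners of pad
def g(th): # pad top far corners, z 28mm? end at x=.237
    return np.concatenate([proj(T,base2w(b,padpt(th[0],.237,-.05,.028)))[0]-zt(112,133),proj(T,base2w(b,padpt(th[0],.237,.05,.028)))[0]-zt(66,270)])
r=least_squares(g,[.5]); th=r.x[0]; print('tilt',th,r.cost, g(r.x))
pts={}
for nm,sx in(('tail',-1),('nose',1)):
    for st,a in(('in',1),('free',-1)):
        pts[nm+st]=base2w(b,[-.062+sx*.037,.060,.12-sx*a*.006])[0]
pts['pad_end']=base2w(b,padpt(th,.205,0,.028))[0]; pts['pad_flat']=base2w(b,padpt(0,.205,0,.028))[0]
for k,v in pts.items(): print(k,v.round(4),proj(T,v).round(1),proj(S,v).round(1))
np.save('b.npy',np.r_[b,th])
for n,p in(('top',T),('side',S)):
    i=cv2.cvtColor(p['img'],cv2.COLOR_RGB2BGR); i=cv2.resize(i,None,fx=4,fy=4,interpolation=cv2.INTER_CUBIC)
    for k,v in list(pts.items()):
        q=proj(p,v)[0]*4; cv2.circle(i,(int(q[0]),int(q[1])),3,(0,0,255) if 'in' in k else (0,255,0),-1)
    for k,v in C.items():
        q=proj(p,base2w(b,v))[0]*4; cv2.circle(i,(int(q[0]),int(q[1])),3,(255,0,255),-1)
    for sx in(-.114,-.01):
        for yy in (.044,.076):
            z=.12+(-.006 if sx>-.05 else .006)*52/37; q=proj(p,base2w(b,[sx,yy,z]))[0]*4; cv2.circle(i,(int(q[0]),int(q[1])),3,(255,255,0),-1)
    for yy in (.05,-.05):
        for xx in (.025,.237):
            q=proj(p,base2w(b,padpt(th,xx,yy,.028)))[0]*4; cv2.circle(i,(int(q[0]),int(q[1])),3,(0,165,255),-1)
    x,y=(800,540) if n=='top' else (780,560)
    cv2.imwrite(f'pics/{n}_ov.png',i[y:y+600,x:x+760])
E
```

```text
5.182281279812032 [ 0.52429504 -0.06816053 -4.98209469]
5.182281279811999 [ 0.52429504 -0.06816053  1.30109062]
5.182281279812095 [ 0.52429504 -0.06816053  1.30109062]
5.182281279812484 [ 0.52429504 -0.06816053  1.30109061]
148370.73050601236 [0.47699055 0.70210519 1.7029789 ]
148370.73047083803 [0.47699317 0.7021055  1.70297714]
148370.7304776304 [0.47699261 0.70210543 1.70297752]
[[-1.8  0.7]
 [-0.2 -0.4]
 [-1.  -1.5]
 [ 0.4 -0.6]
 [ 0.5 -1.7]]
tilt 0.4859374992803055 3.014173562576783 [-0.42416823 -0.93233724  0.09147727  2.22953081]
tailin [ 0.4401 -0.1476  0.126 ] [[350.8 257.1]] [[331.5 171.5]]
tailfree [ 0.4401 -0.1476  0.114 ] [[349.9 257.3]] [[331.3 176.9]]
nosein [ 0.4598 -0.0763  0.114 ] [[317.9 248.3]] [[320.6 187.9]]
nosefree [ 0.4598 -0.0763  0.126 ] [[318.3 248.1]] [[320.7 182.2]]
pad_end [0.5691 0.094  0.1625] [[240.3 196.2]] [[251.2 192.9]]
pad_flat [0.5789 0.1294 0.07  ] [[229.3 198.6]] [[243.6 251.7]]
```

View overlays.

View pics/top_ov.png

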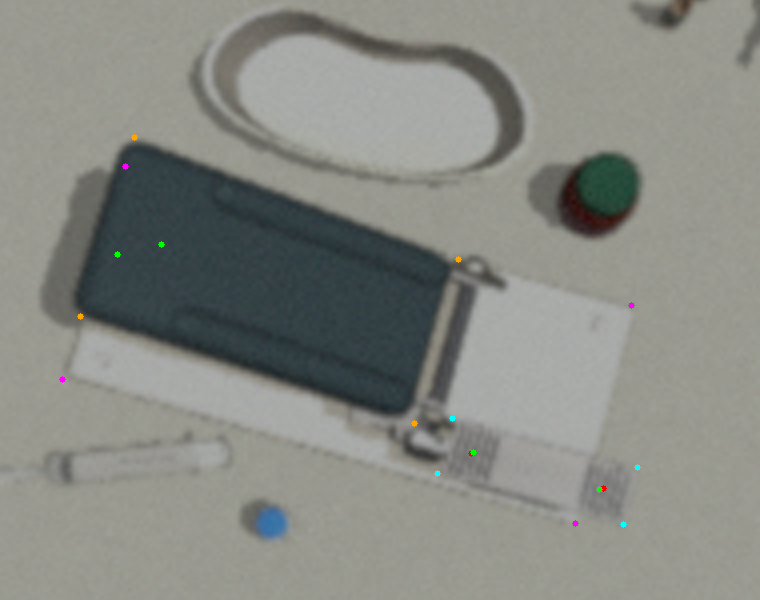

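View pics/side_ov.png

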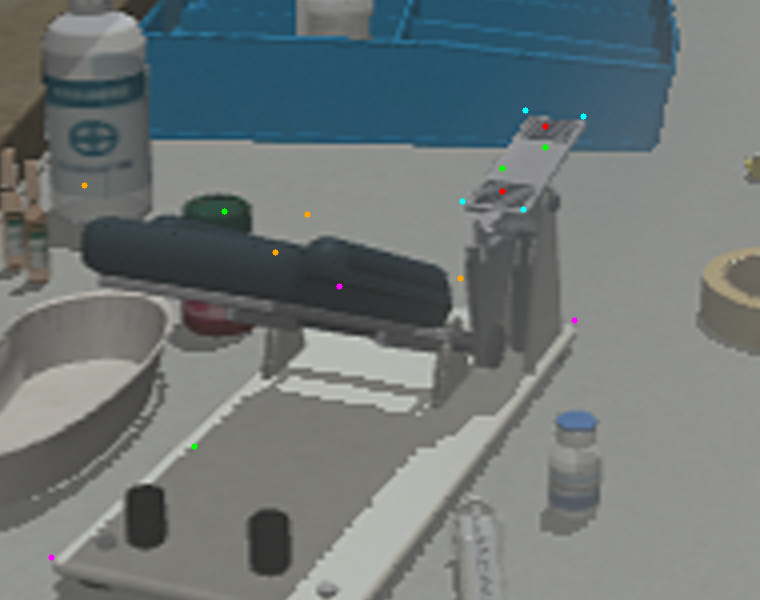

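```bash
python3 -m inch '[20,-15,45,0, 60,-35,65,0, 105,-60,70,0, 150,-90,70,0, 190,-120,70,0, 225,-155,70,0, 250,-195,70,0, 265,-240,70,0, 275,-285,70,0, 285,-330,70,0]' 0
```

```text
time_s: 2.2
tcp_pos: [0.4247, 0.2259, 0.3013]
ee_rot: [0.122, 0.993, 0.0, 0.0]
wrist_force: [0.5, -0.2, -0.2]
opening: 0.0
```

```bash
python3 -m inch '[0,-48,0,0, 2,-96,0,0, 4,-144,0,0, 6,-192,0,0, 8,-240,0,0, 10,-288,0,0, 13,-335,-5,0, 15,-374,-30,0, 15,-374,-75,0, 15,-374,-115,0]'
python3 - <<'E'
from h import *
s=sense(); print(s['tcp_pos'],s['wrist_force'])
for n in ('side','top'):
    p=snapshot(n); i=cv2.cvtColor(p['img'],cv2.COLOR_RGB2BGR); i=cv2.resize(i,None,fx=4,fy=4,interpolation=cv2.INTER_CUBIC)
    q=proj(p,s['tcp_pos'])[0]; print(n,q)
    x,y=(960,700) if n=='top' else (1000,400); q*=4; cv2.circle(i,(int(q[0]),int(q[1])),3,(0,0,255),-1)
    cv2.imwrite(f'pics/{n}1.png',i[y:y+600,x:x+760])
E
```

```text
time_s: 3.2
tcp_pos: [0.4392, -0.1476, 0.1852]
ee_rot: [0.124, 0.992, -0.0, 0.001]
wrist_force: [0.5, 0.1, -0.6]
opening: -0.002
[ 0.43922563 -0.14757019  0.18516146] [ 0.48375079  0.09202362 -0.6186742 ]
side [332.6487872  144.31630579]
top [355.48643686 256.93760477]
```

View pics/side1.png

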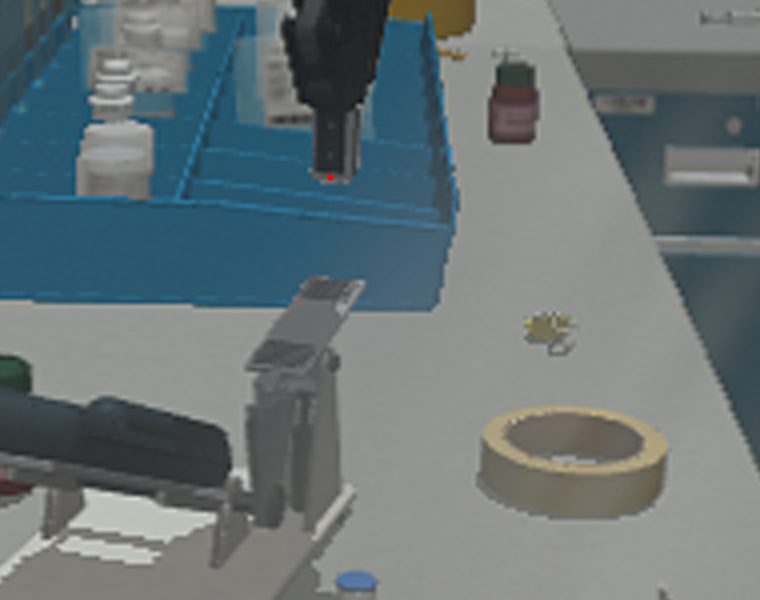

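View pics/top1.png

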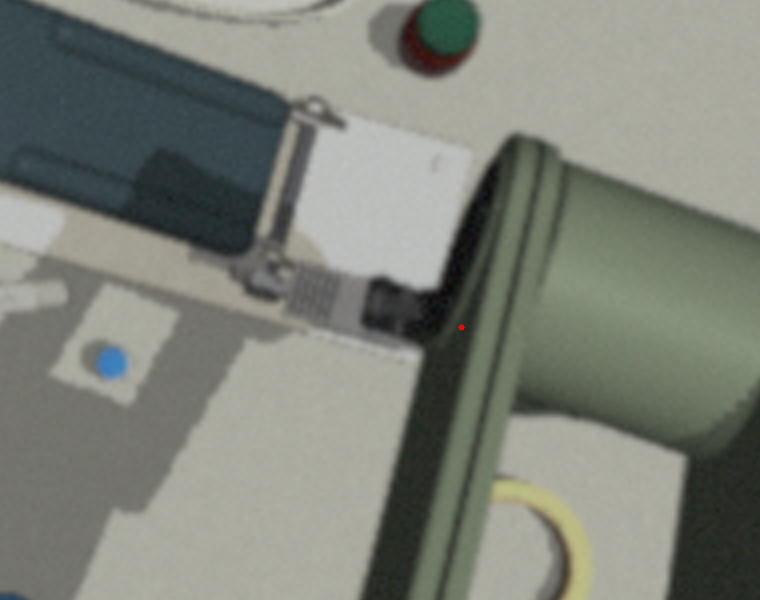

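```bash
python3 -m inch '[1,0,-30,0, 1,0,-48,0, 1,0,-52,0, 1,0,-55,0, 1,0,-55,0]'; python3 -m inch '[0,0,-3,0, 0,0,-3,0]';python3 -m inch '[0,0,-3,0, 0,0,-3,0]'
```

```text
time_s: 3.8
tcp_pos: [0.4414, -0.1464, 0.1327]
ee_rot: [0.122, 0.993, -0.0, 0.001]
wrist_force: [-0.5, -0.0, 0.3]
opening: 0.001
time_s: 4.0
tcp_pos: [0.4407, -0.1462, 0.1289]
ee_rot: [0.122, 0.993, -0.0, 0.001]
wrist_force: [0.1, 0.2, -0.2]
opening: 0.001
time_s: 4.2
tcp_pos: [0.4408, -0.1468, 0.126]
ee_rot: [0.122, 0.993, -0.001, 0.001]
wrist_force: [-0.7, -1.6, 4.8]
opening: -0.001
```

```bash
python3 -m inch '[0,0,-2,0, 0,0,-4,0, 0,0,-4,0]'; python3 -m inch '[0,0,-2,0, 0,0,-4,0, 0,0,-4,0]';python3 -m inch '[0,0,-2,0, 0,0,-3,0, 0,0,-3,0]'
```

```text
time_s: 4.5
tcp_pos: [0.441, -0.1472, 0.1221]
ee_rot: [0.122, 0.993, -0.001, 0.001]
wrist_force: [-0.7, -3.4, 6.0]
opening: -0.001
time_s: 4.8
tcp_pos: [0.4401, -0.1459, 0.117]
ee_rot: [0.122, 0.992, 0.0, -0.0]
wrist_force: [-0.3, -0.2, 0.6]
opening: 0.002
time_s: 5.1
tcp_pos: [0.4403, -0.1459, 0.115]
ee_rot: [0.122, 0.993, 0.0, -0.0]
wrist_force: [-2.6, -0.0, 7.0]
opening: 0.001
```

```bash
python3 -m inch '[0,0,15,0, 0,0,55,0, 0,20,100,0, 5,60,130,0, 15,105,130,0]'
python3 - <<'E'
from h import *
p=snapshot('side'); i=cv2.cvtColor(p['img'],cv2.COLOR_RGB2BGR); i=cv2.resize(i,None,fx=4,fy=4,interpolation=cv2.INTER_CUBIC)
cv2.imwrite(f'pics/side2.png',i[560:1160,780:1540])
E
```

```text
time_s: 5.6
tcp_pos: [0.4574, -0.0408, 0.2486]
ee_rot: [0.123, 0.992, 0.0, 0.005]
wrist_force: [1.5, -0.3, 0.0]
opening: -0.002
```

View pics/side2.png

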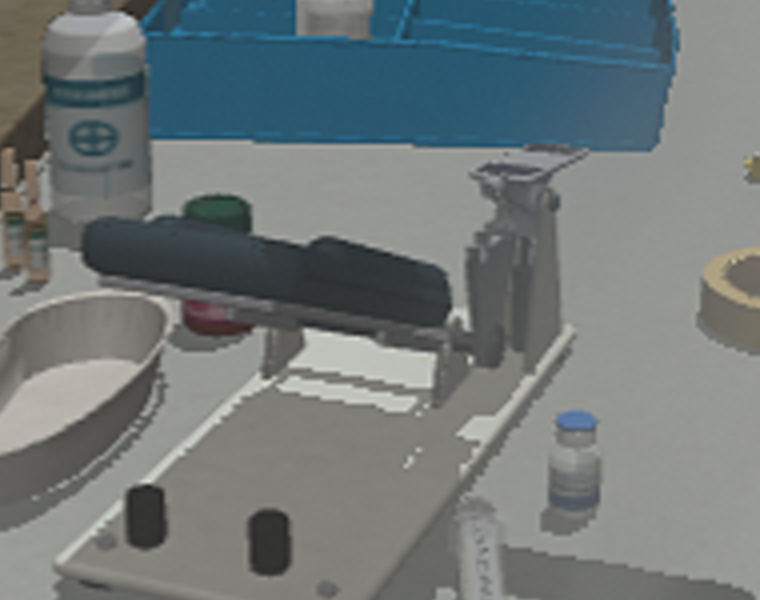

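```bash
python3 -m inch '[35,30,0,0, 65,65,0,0, 95,105,0,0, 113,139,-10,0, 113,139,-55,0, 113,139,-60,0]'; python3 -m inch '[0,0,-6,0, 0,0,-12,0, 0,0,-18,0]'
```

```text
time_s: 6.25
tcp_pos: [0.5648, 0.0983, 0.1785]
ee_rot: [0.121, 0.993, -0.002, -0.006]
wrist_force: [-1.9, -0.5, -1.3]
opening: 0.002
time_s: 6.55
tcp_pos: [0.569, 0.0973, 0.1676]
ee_rot: [0.123, 0.992, 0.0, 0.001]
wrist_force: [-0.2, -0.1, 0.0]
opening: 0.002
```

```bash
python3 -m inch '[0,0,-5,0, 0,0,-10,0, 0,0,-10,0]'; python3 -m inch '[0,0,-5,0, 0,0,-10,0, 0,0,-10,0]'
```

```text
time_s: 6.85
tcp_pos: [0.5687, 0.0978, 0.1567]
ee_rot: [0.122, 0.992, 0.0, 0.001]
wrist_force: [-0.0, -0.5, -0.0]
opening: -0.004
time_s: 7.15
tcp_pos: [0.5698, 0.0985, 0.1477]
ee_rot: [0.122, 0.993, 0.001, 0.002]
wrist_force: [0.3, 0.7, 4.6]
opening: -0.001
```

```bash
python3 -m inch '[0,2,-4,0, 1,4,-8,0, 2,6,-12,0, 2,8,-16,0, 3,10,-20,0, 3,12,-24,0, 4,13,-28,0, 4,15,-32,0]'
```

```text
time_s: 7.95
tcp_pos: [0.574, 0.1133, 0.1162]
ee_rot: [0.122, 0.993, 0.001, 0.002]
wrist_force: [0.4, -1.2, 7.7]
opening: -0.0
```

```bash
python3 -m inch '[1,2,-4,0, 1,4,-8,0, 2,6,-12,0, 2,8,-16,0, 3,9,-20,0, 3,11,-24,0, 4,12,-28,0, 4,13,-32,0, 4,13,-36,0]'; python3 -m inch '[0,1,-3,0, 0,2,-6,0, 0,2,-8,0, 0,2,-8,0]'
```

```text
time_s: 8.85
tcp_pos: [0.5768, 0.125, 0.0793]
ee_rot: [0.122, 0.993, -0.001, 0.001]
wrist_force: [-0.6, -1.6, 7.5]
opening: -0.006
time_s: 9.25
tcp_pos: [0.5771, 0.1271, 0.0711]
ee_rot: [0.122, 0.993, -0.0, 0.001]
wrist_force: [-0.3, -2.3, 2.8]
opening: 0.0
```

```bash
python3 -m inch '[0,0,-2,0, 0,0,-3,0, 0,0,-3,0]'; python3 -m inch '[0,0,-2,0, 0,0,-3,0, 0,0,-3,0, 0,0,-3,0]'
```

```text
time_s: 9.55
tcp_pos: [0.5772, 0.1273, 0.0699]
ee_rot: [0.122, 0.993, -0.0, 0.001]
wrist_force: [-2.5, -4.6, 14.5]
opening: 0.003
time_s: 9.95
tcp_pos: [0.5773, 0.1273, 0.0697]
ee_rot: [0.122, 0.993, 0.0, 0.002]
wrist_force: [-7.6, -5.5, 30.1]
opening: 0.0
```

```bash
python3 -m inch '[0,0,10,0, 0,0,50,0, 0,0,95,0, -5,-20,125,0, -30,-55,130,0, -55,-95,130,0, -80,-135,130,0, -105,-175,130,0, -117,-203,130,0, -117,-203,115,0]'
python3 - <<'E'
from h import *
s=sense(); print(s['tcp_pos'],s['wrist_force'])
for n in ('side','top'):
    p=snapshot(n); i=cv2.cvtColor(p['img'],cv2.COLOR_RGB2BGR); i=cv2.resize(i,None,fx=4,fy=4,interpolation=cv2.INTER_CUBIC)
    x,y=(800,540) if n=='top' else (780,560)
    cv2.imwrite(f'pics/{n}3.png',i[y:y+600,x:x+760])
E
```

```text
time_s: 10.95
tcp_pos: [0.4588, -0.0778, 0.1807]
ee_rot: [0.124, 0.992, -0.0, 0.002]
wrist_force: [0.2, 0.5, 0.1]
opening: -0.002
[ 0.45881591 -0.07781995  0.18070332] [0.21148294 0.46959622 0.08181247]
```

View pics/side3.png

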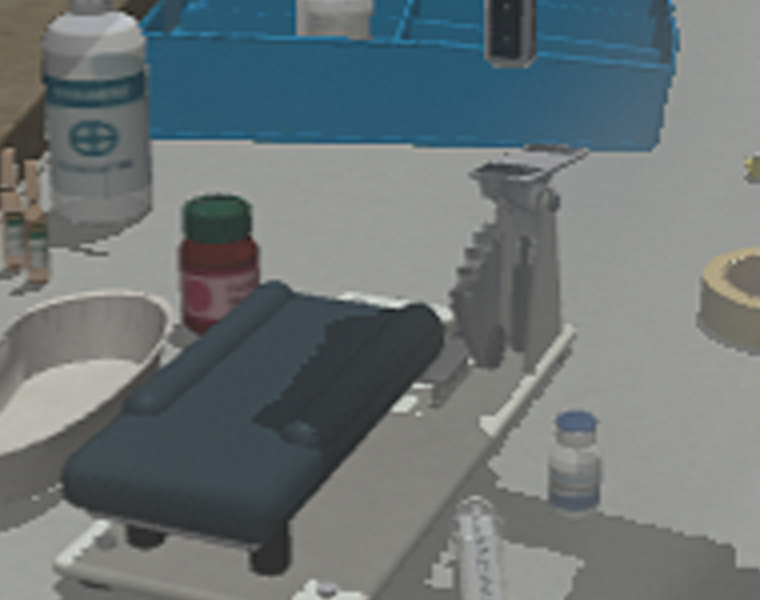

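View pics/top3.png

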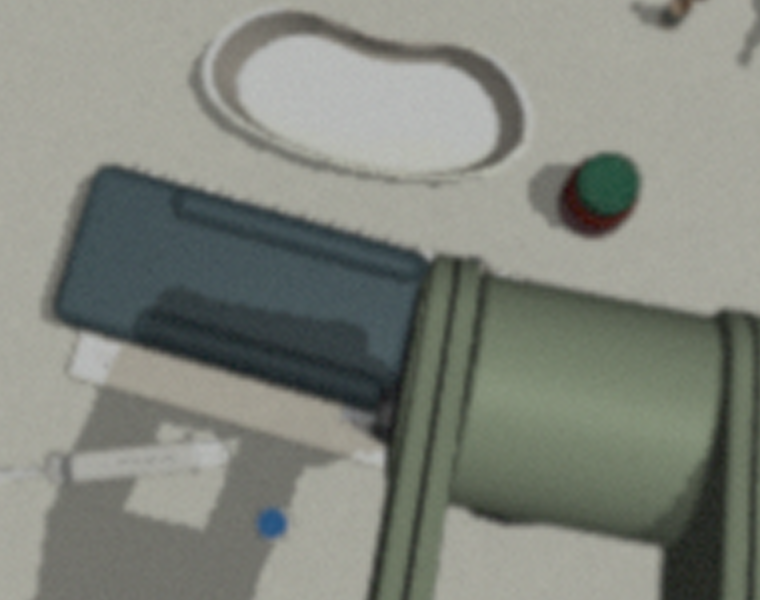

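```bash
python3 -m inch '[1,1,-30,0, 1,1,-45,0, 1,1,-50,0, 1,1,-50,0]'; python3 -m inch '[0,0,-4,0, 0,0,-6,0, 0,0,-6,0]';  python3 -m inch '[0,0,-2,0, 0,0,-4,0, 0,0,-4,0]'
```

```text
time_s: 11.45
tcp_pos: [0.4604, -0.0736, 0.129]
ee_rot: [0.122, 0.993, 0.0, -0.001]
wrist_force: [0.3, -0.6, -0.1]
opening: 0.0
time_s: 11.75
tcp_pos: [0.4619, -0.073, 0.125]
ee_rot: [0.123, 0.992, 0.001, 0.002]
wrist_force: [-0.7, 4.7, 6.3]
opening: 0.0
time_s: 12.05
tcp_pos: [0.4617, -0.0739, 0.1205]
ee_rot: [0.122, 0.993, 0.0, 0.002]
wrist_force: [2.4, 2.2, 3.7]
opening: -0.0
```

```bash
python3 -m inch '[0,0,-2,0, 0,0,-4,0, 0,0,-4,0]'; python3 -m inch '[0,0,-2,0, 0,0,-3,0, 0,0,-3,0]'
```

```text
time_s: 12.35
tcp_pos: [0.46, -0.0743, 0.1149]
ee_rot: [0.122, 0.993, -0.0, -0.001]
wrist_force: [-0.3, 0.6, 0.7]
opening: -0.001
time_s: 12.65
tcp_pos: [0.4603, -0.0743, 0.1143]
ee_rot: [0.122, 0.993, -0.0, 0.0]
wrist_force: [-4.3, 1.2, 18.5]
opening: -0.002
```

Snapped and seated. I'll retreat and check.

```bash
python3 -m inch '[0,0,10,0, 0,0,45,0, 0,0,90,0, 0,0,130,0, -10,-30,160,0, -25,-70,170,0, -40,-110,170,0, -55,-155,170,0, -65,-200,170,0, -65,-200,170,0]'
python3 - <<'E'
from h import *
s=sense(); print(s['tcp_pos'],s['wrist_force'])
for n in ('side','top'):
    p=snapshot(n); i=cv2.cvtColor(p['img'],cv2.COLOR_RGB2BGR); i=cv2.resize(i,None,fx=4,fy=4,interpolation=cv2.INTER_CUBIC)
    x,y=(800,540) if n=='top' else (780,560)
    cv2.imwrite(f'pics/{n}4.png',i[y:y+600,x:x+760])
    for t in ('vial','pill_bottle','kidney_dish','syringe'):
        print(n,t,[(np.round(d['position'],1).tolist(),round(d['conf'],2)) for d in look_for(p,t)][:2])
E
```

```text
time_s: 13.65
tcp_pos: [0.3936, -0.2786, 0.2817]
ee_rot: [0.125, 0.992, -0.001, -0.001]
wrist_force: [0.2, 0.8, -0.1]
opening: 0.004
[ 0.39361521 -0.27860954  0.28174311] [ 0.18616802  0.78655324 -0.07751335]
side vial [([340.0, 255.6], 0.55), ([322.2, 183.8], 0.46)]
side pill_bottle [([249.3, 204.2], 0.58)]
side kidney_dish [([201.3, 237.8], 0.75)]
side syringe [([313.4, 289.4], 0.89), ([272.7, 251.6], 0.69)]
top vial [([269.1, 265.0], 0.62)]
top pill_bottle [([351.3, 182.6], 0.61), ([287.3, 219.1], 0.61)]
top kidney_dish [([289.0, 155.7], 0.76)]
top syringe [([229.0, 250.7], 0.84)]
```

View pics/side4.png

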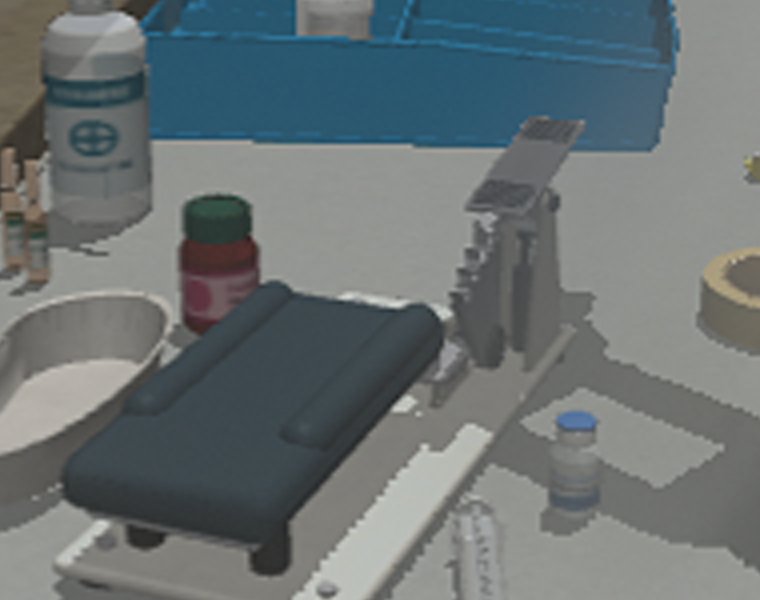

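View pics/top4.png

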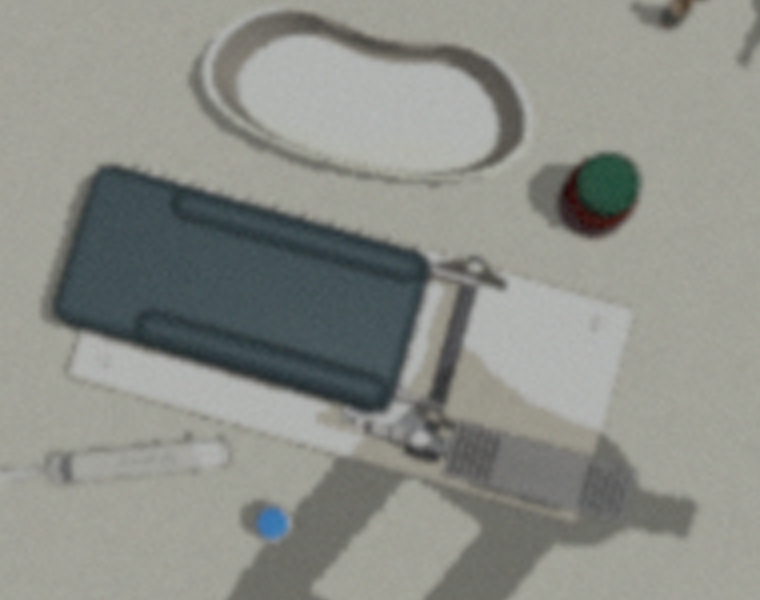

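```bash
python3 -c "
from plant import *
print(hand_in())"
```

```text
the job is handed in; nothing more can be done
None
```

The forearm rest is lying flat with the pawl back in the teeth, and I handed the job in at about 13.8 s of robot time. I worked with shut fingers, pressing and pushing only, in the order you asked:

1. **Tail end:** I pressed it from 126 to 115 mm. The force peaked near 6 N and then dropped as the pawl snapped over. A picture showed the finger plate tilted the other way, in the free position.
2. **Pad:** I pushed it down along its arc with 5 to 8 N, until it stopped at 69.7 mm (70 mm expected when flat) and held there at 30 N. A picture showed it resting on both stops.
3. **Nose end:** I pressed it from 126 to 114 mm. The force dropped as the pawl snapped over, and the plate then stopped hard at 18 N.

**Last checks:** The final pictures show the pad flat, the finger plate back at its starting tilt, and the arm well clear of everything. The vial, pill bottle, kidney dish and syringe look the same in the pictures from before and after. The trained networks' positions for them differ by a few pixels, and by up to 8 px for the pill bottle in the side view. I put that down to detection noise and the raised pad partly hiding the bottle at the start.

**What disagreed:** The pad tilt from the first pictures (0.49 rad) was too high. Contact put it at about 0.42 rad, so I found the pad by force. My fit of the base plate's corners was up to about 2 px off, but the pressing points matched the pictures.

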